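# Set the stock tags of the bench bins

### The arm

A 7-joint arm with a two-finger parallel gripper is mounted at the origin on a cart in front of the work surface, level with it; the furniture and walls round the work are solid. World frame = base frame: x ahead of the robot, y to its left, z up, the work surface at z = 0. Lengths are in m, angles in rad, forces in N, time in s.
With the tool pointing down it reaches from about 0.425 to 0.925 m from the base axis. Payload 6.8 kg.
Tool frame: the origin (TCP) lies between the finger pads; the fingertips stand 8 mm ahead of it and the grasp point (between the pads) lies 11 mm behind it; z points along the fingers, y is the line along which they close (so a half turn about z gives the same grasp; the last joint's range is limited). The gripper opens to 88 mm and grips with 3 to 60 N. Pads are 20 mm wide; open, the fingers measure 115 mm over their backs; the gripper's body (75 mm by 178 mm) begins 61 mm behind the grasp point.
Start: joints at [-0.108, 0.477, 0.022, 1.555, -0.011, 1.109, -0.083], TCP at [0.675, 0, 0.205] pointing down, gripper open.
Joint ranges: [-2.96, 2.96], [-0.34, 2.1], [-1.41, 1.46], [0.24, 2.44], [-1.37, 4.51], [0.17, 1.92], [-2.96, 2.96]. Speed limits (rad/s): [2.39, 2.39, 3.14, 3.14, 3.14, 3.14, 3.14].

### API

Orientations are given as [roll, pitch, yaw] about the fixed x, y, z axes, in that order (R = Rz(yaw) Ry(pitch) Rx(roll)).
In Python, from plant import get_obs, camera, camera_params, job_done, recognise, masks_of gives the robot as it stands.
- The arm moves only by the tool servo_tool, never from a script. Its argument "motion" is a list of rows, each an object with "grip": the closure, from -1 (fully open) to 1 (shut), so that 0 is half open; "xyz": the shift along the tool's x, y, z in cm, a list of three; "spin": the turn about the tool's z in degrees. A call has 1 to 10 rows; each row is the pose to reach, as a shift and turn from the pose commanded when the call began, along the tool's axes at that moment; what a row does not reach only later rows make up. A row lasts 1/8 s, in which the tool goes at most 62.5 mm and 10.7 degrees, less where a joint would pass 70% of its speed; a pose out of reach is approached as far as the arm can. A call with a gripper value outside its range is refused whole. The fingers move at their own pace and stop on an object; "force" is the grip in N (left out, the last holds). Time passes only in rows, so rows that repeat a pose let the fingers close. It gives the time, the measured TCP pose, the force, the opening and the grip force at its end, in the units of the state.
- get_obs(): the state, without advancing time (a new reading comes with each control period).
- camera(name): name is "scene" or "side" or "wrist"; returns the picture (400x640x3 uint8, red, green, blue); there is no depth.
- camera_params(name): a dict with "fx", "fy", "cx", "cy" (pixels), "dist_coeffs" ([k1, k2, p1, p2, k3] as OpenCV has them; the pictures are not rectified), "R" (3x3) and "t" (3): a world point X has camera coordinates R X + t; the wrist camera has in their place "T_tool_cam" (4x4, takes a point from camera to tool coordinates, whose origin is the TCP and whose axes are the flange's). Camera axes: x right, y down, z forward; pixel columns grow to the right and rows downward; lengths in m; the calibration is good to about 2 mm. A picture is of the moment at which its call begins: read the wrist's pose just before it. camera_params takes no time and is no camera call.
- job_done(): hands the job in; it is judged then, once.
Trained networks look in the newest picture that a camera, given by its name, has taken for a name from the list of things; names that differ only in an ending like _2 or _b are one class to them, and where a whole thing is asked for, a point or a joint stands for the part that bears it (a point fixed in the world has none). Each returns a list of dicts, best first, with "confidence" (0 to 1); they miss things now and then, are a little off and sometimes report something else, mostly with a low value. They report only what shows in the picture. A call takes as long as a camera call.
- recognise(camera, label): "location" ([x, y, z] in m, in the coordinates of the camera as it stood for that picture, good to about 4 mm: the middle of the surface that is visible of it).
- masks_of(camera, label): "pixels" (400x640 bool, what is visible of it).
The state is a dict: "time_s": time; "q": joint angles; "joint_vel": joint speeds; "joint_torque": joint torques, N m; "eef_pos": TCP position; "tool_rot": TCP orientation; "contact_force": force on the tool from outside, world axes, zero at the start; "torque": the same for the moment, N m; "width": finger opening in m; "gripper_force": force on a finger pad.
Only numpy, scipy, OpenCV 4.12 (cv2) and the standard library are available. Lean on these libraries where they do the work, as an engineer would, in place of code of your own. Each camera call takes 0.05 s, during which the arm holds its last target. There are 200 camera calls.

### The job

Bring the tags of the stock strip up to date: flip the hinged tags so that only the full bins (stocked to about the rim) show their tick, leaning back on the rear stop, and the tag of every other bin lies forward on its front stop with the tick face down. Nudge the tags over gently with a fingertip, without pinching them, and leave the stock in the bins and the things on the bench where they are.

Things in the scene. Friction and masses are not known exactly. Their poses are not given: they have to be found in the camera images.
- stock_strip: Fixed aluminium plate 206 x 356 mm, 8 mm high; origin under its centre, +x from the tag row to the bin row (about away from the robot), +y along the rows. Four places 84 mm apart along y, each with a hinged tag in front (hinge at x = -62 mm) and a bin behind (centre at x = +58 mm). Which tag and which bin stand at which place changes. A tag belongs to the bin straight behind it.
- tag_1 (a joint): Angle of tag 1 (rad): 0 upright; +0.5 leaning back to its bin on the rear stop, tick face shown to the worker; -0.9 lying forward to the robot on the front stop, tick face down. Swings freely about a pin along the strip's y; past upright it falls to that stop by itself (28 to 56 g). Free edge above the bench: 66 mm forward, 90 upright, 82 back.
- tag_1_hinge (a point): Middle of tag 1's hinge pin, 28 mm above the bench; axes as the strip's. Tag: slippery white plate 56 mm wide, 3 mm thick (6 at the rolled free edge), 62 mm from hinge to free edge, black raised tick on one face, the other plain. Bracket 66 mm wide, 44 deep, up to 40 mm above the bench. A finger 20 mm below the free edge that follows its arc carries the tag over.
- tag_2 (a joint): Angle of tag 2 (rad), as for tag 1.
- tag_2_hinge (a point): Middle of tag 2's hinge pin, as for tag 1.
- tag_3 (a joint): Angle of tag 3 (rad), as for tag 1.
- tag_3_hinge (a point): Middle of tag 3's hinge pin, as for tag 1.
- tag_4 (a joint): Angle of tag 4 (rad), as for tag 1.
- tag_4_hinge (a point): Middle of tag 4's hinge pin, as for tag 1.
- bin_a: Grey open-front stacking bin, 76 x 76 mm, 36 mm high (front wall 20 mm), floor 3 mm thick, fixed; origin under its centre, axes as the strip's. Belongs to the tag 120 mm in front of it (towards -x). This one is filled to the rim with two dishes, one on the other.
- bin_b: Bin like bin_a, filled nearly to the rim with four cover-glass boxes in two layers: also a full bin.
- bin_c: Bin like bin_a, with a single cover-glass box on its floor: not full.
- bin_d: Bin like bin_a, empty.
- dish_1: Lidded petri dish, 60 mm across, 16 mm high, loose in bin_a; origin under its centre.
- dish_2: Lidded petri dish, 60 mm across, 16 mm high, loose in bin_a; origin under its centre.
- cover_box_1: White cover-glass box 30 x 50 x 14 mm, loose in bin_b; origin under its centre.
- cover_box_2: White cover-glass box 30 x 50 x 14 mm, loose in bin_b; origin under its centre.
- cover_box_3: White cover-glass box 30 x 50 x 14 mm, loose in bin_b; origin under its centre.
- cover_box_4: White cover-glass box 30 x 50 x 14 mm, loose in bin_b; origin under its centre.
- cover_box_5: White cover-glass box 30 x 50 x 14 mm, loose in bin_c; origin under its centre.
- forceps: Steel forceps 130 mm long lying on the bench in front of the strip.
- pen_blue: Ballpoint pen 145 mm long lying on the bench in front of the strip.
- tally_counter: Hand tally counter 55 x 69 x 19 mm on the bench, front left of the strip.

How it is judged:
By the outcome, as a careful person would: the job done as asked, in the order asked, and still so for the second after the job is handed in, with the robot touching nothing.
It also fails if it takes over 48 s, if anything falls off the work surface, if the arm or the gripper's body presses on something with over 40 N, if the wrist force passes 120 N, or if a joint passes its speed limit or range.

## Working session

There is one attempt and no reset: what is moved stays moved. The work goes in short steps, Python scripts to look and compute and a tool call to move; the robot and the scene stay as the last step left them, time stands still between calls to the robot, and variables do not carry over. Pictures are saved under pics/ and viewed, at most 12 in all, crops included, and the job is handed in when it is done.

Besides the shell and the picture viewer there is one more tool, called after "Call:" by a JSON object that holds its "op" and its "data". servo_tool: Moves the arm, as the interface text tells. Its arguments: {"type":"object","properties":{"motion":{"type":"array","items":{"type":"object","properties":{"grip":{"type":"number"},"xyz":{"type":"array","items":{"type":"number"}},"spin":{"type":"number"}}}},"force":{"type":"number"}},"required":["motion"]}

```bash
mkdir -p pics; cat > h.py <<'E'
import numpy as np, cv2
from plant import *
def toworld(cam,p):
    c=camera_params(cam); return np.array(c["R"]).T@(np.array(p)-np.array(c["t"]))
def pix2w(cam,uv,z):
    c=camera_params(cam);K=np.array([[c["fx"],0,c["cx"]],[0,c["fy"],c["cy"]],[0,0,1]])
    n=cv2.undistortPoints(np.array([[uv]],float),K,np.array(c["dist_coeffs"]))[0,0]
    R=np.array(c["R"]);d=R.T@np.array([n[0],n[1],1]);o=-R.T@np.array(c["t"])
    return o+d*(z-o[2])/d[2]
def w2pix(cam,X):
    c=camera_params(cam);K=np.array([[c["fx"],0,c["cx"]],[0,c["fy"],c["cy"]],[0,0,1]])
    return cv2.projectPoints(np.array(X,float).reshape(-1,1,3),cv2.Rodrigues(np.array(c["R"]))[0],np.array(c["t"],float),K,np.array(c["dist_coeffs"]))[0][:,0]
E
python3 - <<'E'
from h import *
for c in("scene","side"):
    im=camera(c);cv2.imwrite(f"pics/{c}0.png",im[...,::-1])
    for l in("tag_1","bin_a","dish_1","cover_box_1","stock_strip","tag_1_hinge"):
        for r in recognise(c,l): print(c,l,np.round(toworld(c,r["location"]),3),round(r["confidence"],2))
o=get_obs();print(o["time_s"],o["eef_pos"],o["tool_rot"],o["width"],o["contact_force"])
E
```

```text
scene tag_1 [ 0.525 -0.064  0.046] 0.7
scene tag_1 [ 0.581 -0.146  0.051] 0.67
scene tag_1 [ 0.549 -0.229  0.055] 0.65
scene tag_1 [0.507 0.014 0.052] 0.62
scene bin_a [0.66  0.04  0.024] 0.82
scene bin_a [ 0.678 -0.042  0.022] 0.82
scene bin_a [ 0.67  -0.126  0.029] 0.61
scene bin_a [ 0.582 -0.145  0.051] 0.29
scene dish_1 [ 0.688 -0.206  0.04 ] 0.57
scene dish_1 [ 0.526 -0.062  0.046] 0.23
scene cover_box_1 [ 0.66  -0.126  0.036] 0.77
scene cover_box_1 [0.652 0.044 0.028] 0.76
scene cover_box_1 [ 0.699 -0.123  0.041] 0.71
scene cover_box_1 [ 0.668 -0.124  0.03 ] 0.58
scene stock_strip [ 0.585 -0.037  0.004] 0.93
scene tag_1_hinge [ 0.573 -0.143  0.039] 0.96
side tag_1 [0.507 0.015 0.052] 0.81
side tag_1 [ 0.554 -0.233  0.048] 0.74
side tag_1 [ 0.52  -0.069  0.054] 0.7
side tag_1 [ 0.58  -0.143  0.058] 0.63
side bin_a [ 0.667 -0.031  0.021] 0.86
side bin_a [ 0.69  -0.216  0.033] 0.65
side bin_a [0.644 0.049 0.027] 0.65
side bin_a [ 0.671 -0.13   0.032] 0.63
side bin_a [ 0.565 -0.145  0.043] 0.25
side dish_1 [ 0.692 -0.21   0.047] 0.63
side cover_box_1 [ 0.665 -0.124  0.045] 0.85
side cover_box_1 [0.65  0.045 0.026] 0.69
side cover_box_1 [ 0.696 -0.12   0.043] 0.59
side cover_box_1 [ 0.565 -0.143  0.043] 0.49
side cover_box_1 [ 0.52  -0.07   0.055] 0.47
side cover_box_1 [ 0.566 -0.239  0.033] 0.4
side stock_strip [ 0.593 -0.154  0.006] 0.59
side stock_strip [ 0.541 -0.068  0.039] 0.49
side tag_1_hinge [ 0.566 -0.147  0.039] 0.58
side tag_1_hinge [ 0.592 -0.153  0.013] 0.38
0.7 [ 6.75023226e-01 -2.83043344e-06  2.04873757e-01] [ 3.14154719e+00 -1.44307786e-05  1.57072350e+00] 0.087526284007617 [-0.16242039 -0.32893149 -0.73712641]
```

View pics/scene0.png

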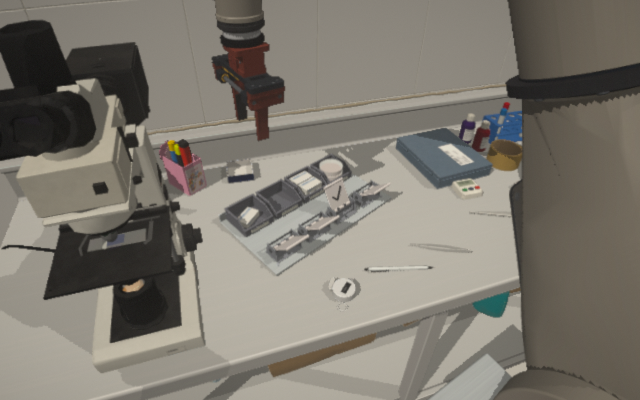

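View pics/side0.png

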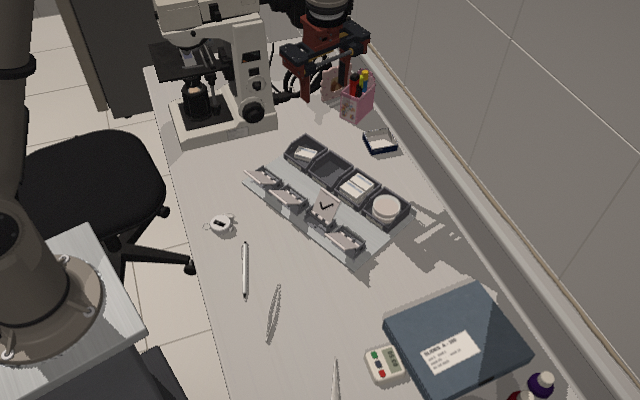

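The strip shows four bins (side: about (305,152), (328,168), (358,186), (386,208)). One tag is showing its tick, at (323,207). I'll zoom in to check the tag states and fit the strip's pose.

```bash
cat > fit.py <<'E'
from h import *
from scipy.optimize import least_squares
S=lambda p,X:np.c_[p[0]+np.cos(p[2])*X[:,0]-np.sin(p[2])*X[:,1],p[1]+np.sin(p[2])*X[:,0]+np.cos(p[2])*X[:,1],X[:,2]]
E
python3 - <<'E'
from fit import *
# coarse fit: bin-mask centroids in both pictures vs bin middles (z~.025)
obs=[]
for c in("scene","side"):
    camera(c)
    for r in recognise(c,"bin_a"):
        w=toworld(c,r["location"])
        if w[0]>.62: obs.append(w)
obs=np.array(obs)
ys=np.array([-126,-42,42,126])/1000
def f(p):
    P=S(p,np.c_[np.full(4,.058),ys,np.full(4,.025)])
    return np.concatenate([(w-P[np.argmin(np.linalg.norm(P[:,:2]-w[:2],axis=1))])[:2] for w in obs])
s=least_squares(f,[.61,-.095,.15]);print(s.x,np.round(f(s.x),3))
np.save("p.npy",s.x)
ims=[]
for c,(u0,v0,u1,v1) in(("side",(220,120,430,275)),("scene",(210,145,410,275))):
    im=cv2.imread(f"pics/{c}0.png");k=4
    im=cv2.resize(im,None,fx=k,fy=k,interpolation=cv2.INTER_CUBIC)
    for X,col in((np.array([[sx*.103,sy*.178,.008] for sx,sy in((-1,-1),(-1,1),(1,1),(1,-1))]),(0,0,255)),(np.c_[np.full(4,-.062),ys,np.full(4,.028)],(0,255,0))):
        for u,v in w2pix(c,S(s.x,X)): cv2.circle(im,(int(k*u+k/2),int(k*v+k/2)),4,col,1)
    ims.append(im[k*v0:k*v1,k*u0:k*u1][:600,:800]);cv2.imwrite(f"pics/z_{c}.png",ims[-1])
E
```

```text
[ 0.61292986 -0.09141489  0.12309598] [ 0.012 -0.005  0.005 -0.012 -0.009  0.002  0.003 -0.004  0.001  0.004
 -0.007 -0.002  0.002  0.01   0.002 -0.007 -0.011  0.013]
```

View pics/z_side.png

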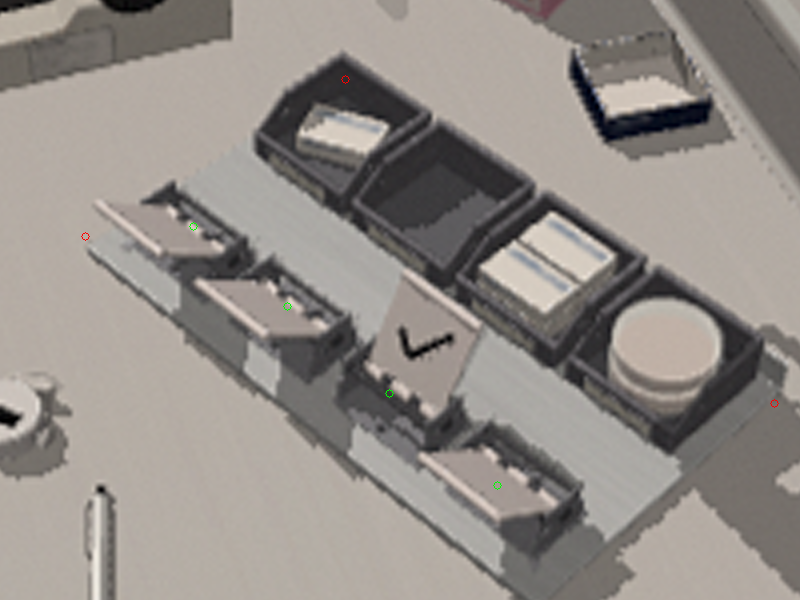

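View pics/z_scene.png

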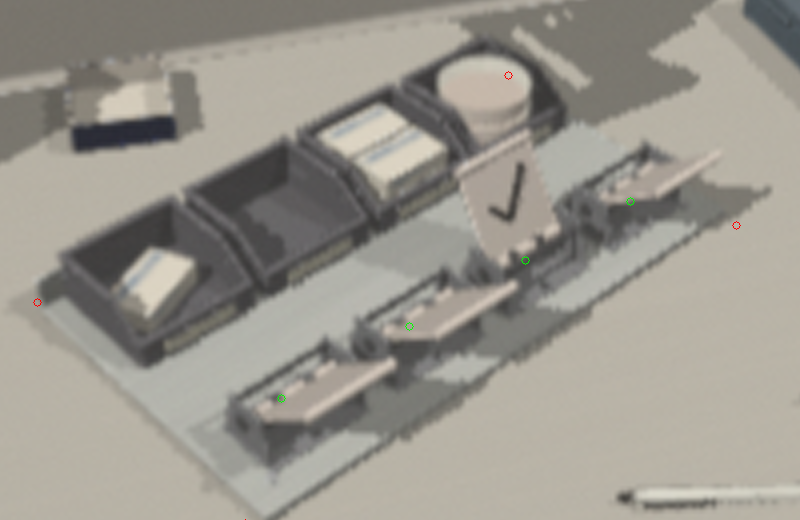

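```bash
python3 - <<'E'
from fit import *
D=[("side",90,252,-103,178,8),("scene",265,517,-103,178,8),("scene",768,190,-103,-178,8),("scene",45,305,103,178,8),
("side",762,342,96,-164,44),("side",343,55,96,164,44),
("side",403,270,-32.3,-14,82.4),("side",480,326,-32.3,-70,82.4),("side",420,455,-110.6,-98,66.5),("side",500,520,-110.6,-154,66.5),
("side",97,204,-110.6,154,66.5),("scene",722,153,-110.6,-154,66.5),("scene",460,175,-32.3,-14,82.4),("scene",535,133,-32.3,-70,82.4)]
off={"side":(220,120),"scene":(210,145)}
def f(p):
    r=[]
    for c,u,v,*X in D:
        uv=np.array([u,v])/4-.5+off[c]
        r.append(w2pix(c,S(p,np.array([X])/1000))[0]-uv)
    return np.ravel(r)
s=least_squares(f,[.61,-.09,.15],loss="soft_l1",x_scale=[.01,.01,.01]);p=s.x
print(p);print(np.round(f(p).reshape(-1,2),1).tolist())
np.save("p.npy",p)
H=S(p,np.array([[-.062,-.126,.028]]))[0];print("hinge",H)
print(w2pix("side",H),w2pix("side",H+[.01,0,0])-w2pix("side",H))
E
```

```text
[ 0.61664915 -0.09455209  0.17058445]
[[-0.5, -1.0], [0.3, 1.0], [-9.2, 5.2], [-1.2, 0.8], [1.5, -0.0], [0.6, 0.0], [1.2, 0.3], [1.2, 0.4], [-0.5, 1.2], [-0.1, 1.1], [-0.4, 0.4], [1.4, 0.7], [-0.8, -0.7], [-1.5, -0.4]]
hinge [ 0.57693858 -0.22924831  0.028     ]
[[349.28370877 240.30569176]] [[ 3.75692658 -2.18212901]]
```

Call:
{"op": "servo_tool", "data": {"motion": [{"grip": 1,"xyz": [-5,-3.7,0],"spin": -3},{"grip": 1,"xyz": [-10,-7.4,0],"spin": -6},{"grip": 1,"xyz": [-15,-11.1,0],"spin": -9.8},{"grip": 1,"xyz": [-20,-14.8,0],"spin": -9.8},{"grip": 1,"xyz": [-24.3,-18,0],"spin": -9.8},{"grip": 1,"xyz": [-24.3,-18,4],"spin": -9.8},{"grip": 1,"xyz": [-24.3,-18,8],"spin": -9.8},{"grip": 1,"xyz": [-24.3,-18,8],"spin": -9.8},{"grip": 1,"xyz": [-24.3,-18,8],"spin": -9.8},{"grip": 1,"xyz": [-24.3,-18,8],"spin": -9.8}]}}

```text
time_s: 2.15
eef_pos: [0.4963, -0.2434, 0.1266]
tool_rot: [3.139, 0.001, 1.742]
contact_force: [0.8, -0.2, 0.4]
width: 0.0006
gripper_force: 0.0
```

Call:
{"op": "servo_tool", "data": {"motion": [{"grip": 1,"xyz": [0,-0.2,3]},{"grip": 1,"xyz": [0,-0.2,5.5]},{"grip": 1,"xyz": [0,-0.2,6.6]},{"grip": 1,"xyz": [0,-0.2,6.6]},{"grip": 1,"xyz": [0,-0.2,6.6]}]}}

```text
schema error: expected keys grip, xyz, spin
```

```bash
python3 - <<'E'
from h import *
im=camera("side")[130:330,220:440];a=cv2.resize(im,(660,600),interpolation=3)
cv2.imwrite("pics/s1.png",a[...,::-1])
o=get_obs();print(o["eef_pos"],o["tool_rot"],o["contact_force"])
E
```

```text
[ 0.49617712 -0.24331512  0.12647417] [3.13912345e+00 1.39041518e-03 1.74205348e+00] [-0.06262123  0.2426449  -0.14396116]
```

View pics/s1.png

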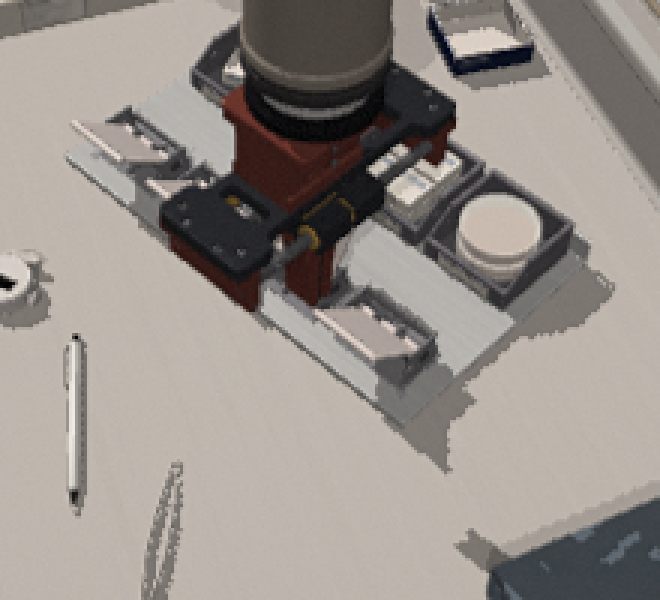

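The fingertip shows at about (310,300), still high. The tag in question is at (375,330), forward, with clear space in front of it. Each row needs all three keys, so I'm resending the lowering move.

Call:
{"op": "servo_tool", "data": {"motion": [{"grip": 1,"xyz": [0,-0.2,3],"spin": 0},{"grip": 1,"xyz": [0,-0.2,5.5],"spin": 0},{"grip": 1,"xyz": [0,-0.2,6.6],"spin": 0},{"grip": 1,"xyz": [0,-0.2,6.6],"spin": 0}]}}

```text
time_s: 2.7
eef_pos: [0.4931, -0.2433, 0.059]
tool_rot: [-3.141, -0.0, 1.742]
contact_force: [0.3, -0.3, -0.0]
width: 0.0
gripper_force: 0.0
```

```bash
python3 - <<'E'
from h import *
im=camera("side")[130:330,220:440];a=cv2.resize(im,(660,600),interpolation=3)
cv2.imwrite("pics/s2.png",a[...,::-1])
o=get_obs();print(o["time_s"],o["eef_pos"],o["tool_rot"],o["contact_force"])
E
```

```text
2.75 [ 0.49359175 -0.24351352  0.05954786] [3.14080940e+00 4.19847159e-04 1.74180920e+00] [ 0.4396902  -0.61592062 -0.33498654]
```

View pics/s2.png

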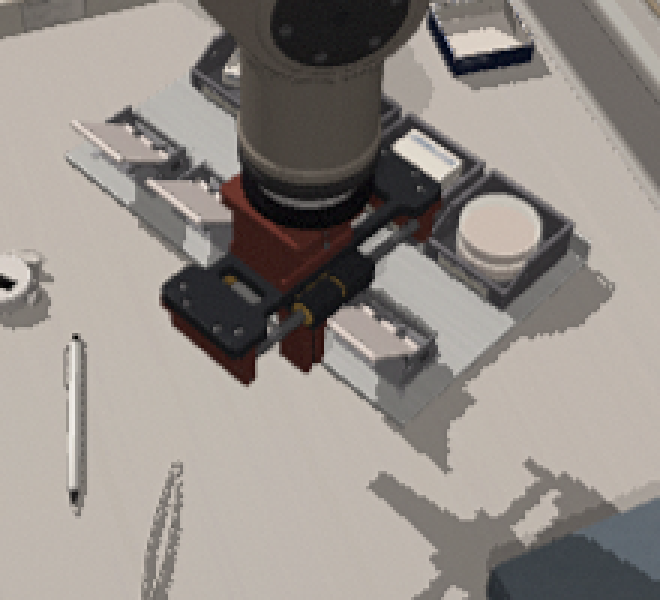

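The tip at (310,370) is in front of the tag edge, at the right height and clear of everything. I'm starting the slow push along tool +y.

Call:
{"op": "servo_tool", "data": {"motion": [{"grip": 1,"xyz": [0,0.7,0],"spin": 0},{"grip": 1,"xyz": [0,1.3,0],"spin": 0},{"grip": 1,"xyz": [0,1.8,0],"spin": 0},{"grip": 1,"xyz": [0,2.3,0],"spin": 0},{"grip": 1,"xyz": [0,2.8,-0.1],"spin": 0},{"grip": 1,"xyz": [0,3.3,-0.3],"spin": 0},{"grip": 1,"xyz": [0,3.8,-0.5],"spin": 0},{"grip": 1,"xyz": [0,4.3,-0.7],"spin": 0},{"grip": 1,"xyz": [0,4.8,-0.9],"spin": 0},{"grip": 1,"xyz": [0,5.2,-1.1],"spin": 0}]}}

```text
time_s: 4.0
eef_pos: [0.5446, -0.2344, 0.07]
tool_rot: [3.142, 0.0, 1.742]
contact_force: [1.2, 0.5, 0.1]
width: 0.0002
gripper_force: 0.0
```

Call:
{"op": "servo_tool", "data": {"motion": [{"grip": 1,"xyz": [0,0.4,-0.1],"spin": 0},{"grip": 1,"xyz": [0,0.8,-0.2],"spin": 0},{"grip": 1,"xyz": [0,1.2,-0.3],"spin": 0},{"grip": 1,"xyz": [0,1.6,-0.4],"spin": 0},{"grip": 1,"xyz": [0,2.0,-0.4],"spin": 0},{"grip": 1,"xyz": [0,2.4,-0.4],"spin": 0},{"grip": 1,"xyz": [0,2.8,-0.4],"spin": 0},{"grip": 1,"xyz": [0,3.1,-0.4],"spin": 0},{"grip": 1,"xyz": [0,3.1,-0.4],"spin": 0}]}}

```text
time_s: 5.12
eef_pos: [0.5751, -0.2291, 0.0738]
tool_rot: [3.141, -0.0, 1.742]
contact_force: [0.2, 0.4, -0.2]
width: 0.0006
gripper_force: 0.0
```

Call:
{"op": "servo_tool", "data": {"motion": [{"grip": 1,"xyz": [0,-1.5,0],"spin": 0},{"grip": 1,"xyz": [0,-3.5,0],"spin": 0},{"grip": 1,"xyz": [0,-6,0],"spin": 0},{"grip": 1,"xyz": [0,-6,-4],"spin": 0},{"grip": 1,"xyz": [0,-6,-8],"spin": 0},{"grip": 1,"xyz": [0,-6,-13],"spin": 0},{"grip": 1,"xyz": [-5,-6,-18],"spin": 0},{"grip": 1,"xyz": [-10,-6,-18],"spin": 0},{"grip": 1,"xyz": [-10,-6,-18],"spin": 0}]}}

```text
time_s: 6.25
eef_pos: [0.5305, -0.3434, 0.2545]
tool_rot: [-3.141, 0.003, 1.734]
contact_force: [-1.2, 0.1, -0.4]
width: 0.0008
gripper_force: 0.0
```

```bash
python3 - <<'E'
from h import *
im=camera("side")[120:275,220:430];a=cv2.resize(im,(630,465),interpolation=3)
cv2.imwrite("pics/s3.png",a[...,::-1])
o=get_obs();print(o["time_s"],o["eef_pos"],o["contact_force"])
for r in recognise("side","tag_1"): print(np.round(toworld("side",r["location"]),3),r["confidence"])
E
```

```text
6.3 [ 0.53084218 -0.34019423  0.25357052] [-0.8408134   0.99284455 -0.55053226]
[ 0.576 -0.142  0.058] 0.97
[0.505 0.015 0.051] 0.77
[ 0.552 -0.234  0.05 ] 0.67
[ 0.521 -0.067  0.053] 0.56
[ 0.593 -0.155  0.008] 0.4
[ 0.699 -0.221  0.042] 0.27
```

View pics/s3.png

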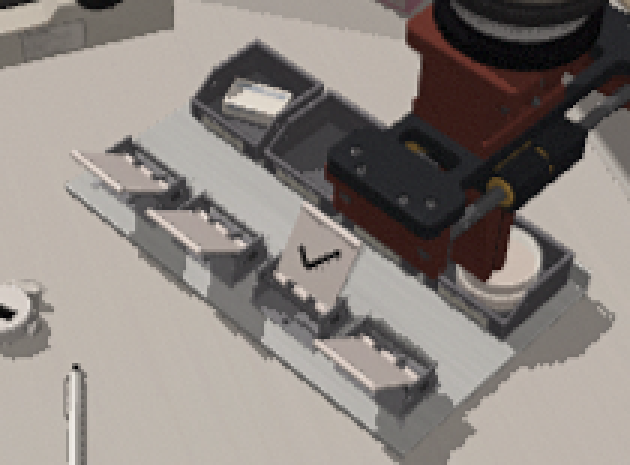

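The tag at (370,355) fell back forward: the finger face stopped short of upright, because the finger is thinner than I assumed. The rest is unchanged. I'll go back and push further, checking before I retreat.

Call:
{"op": "servo_tool", "data": {"motion": [{"grip": 1,"xyz": [5,-2.3,0],"spin": 0},{"grip": 1,"xyz": [10,-2.3,3],"spin": 0},{"grip": 1,"xyz": [10,-2.3,8],"spin": 0},{"grip": 1,"xyz": [10,-2.3,13],"spin": 0},{"grip": 1,"xyz": [10,-2.3,17],"spin": 0},{"grip": 1,"xyz": [10,-2.3,19.5],"spin": 0},{"grip": 1,"xyz": [10,-2.3,19.5],"spin": 0},{"grip": 1,"xyz": [10,-2.3,19.5],"spin": 0}]}}

```text
time_s: 7.35
eef_pos: [0.4934, -0.2427, 0.0598]
tool_rot: [3.141, 0.0, 1.743]
contact_force: [0.2, 0.3, 0.7]
width: 0.0005
gripper_force: 0.0
```

Call:
{"op": "servo_tool", "data": {"motion": [{"grip": 1,"xyz": [0,0.7,0],"spin": 0},{"grip": 1,"xyz": [0,1.3,0],"spin": 0},{"grip": 1,"xyz": [0,1.8,0],"spin": 0},{"grip": 1,"xyz": [0,2.3,0],"spin": 0},{"grip": 1,"xyz": [0,2.8,-0.1],"spin": 0},{"grip": 1,"xyz": [0,3.3,-0.3],"spin": 0},{"grip": 1,"xyz": [0,3.8,-0.5],"spin": 0},{"grip": 1,"xyz": [0,4.3,-0.7],"spin": 0},{"grip": 1,"xyz": [0,4.8,-0.9],"spin": 0},{"grip": 1,"xyz": [0,5.2,-1.1],"spin": 0}]}}

```text
time_s: 8.6
eef_pos: [0.5447, -0.2344, 0.07]
tool_rot: [3.141, 0.0, 1.742]
contact_force: [-0.2, -0.6, 0.3]
width: 0.0001
gripper_force: 0.0
```

```bash
python3 - <<'E'
from h import *
im=camera("side")[150:300,280:430];a=cv2.resize(im,(400,400),interpolation=3)
im=camera("wrist");b=cv2.resize(im,(400,250),interpolation=cv2.INTER_AREA)
im=camera("scene")[130:250,260:440];c=cv2.resize(im,(400,267),interpolation=3)
z=np.zeros((530,800,3),np.uint8);z[:400,:400]=a;z[:250,400:]=b;z[255:522,400:]=c
cv2.imwrite("pics/s4.png",z[...,::-1])
print(get_obs()["eef_pos"])
E
```

```text
[ 0.54450151 -0.23439732  0.06992401]
```

View pics/s4.png

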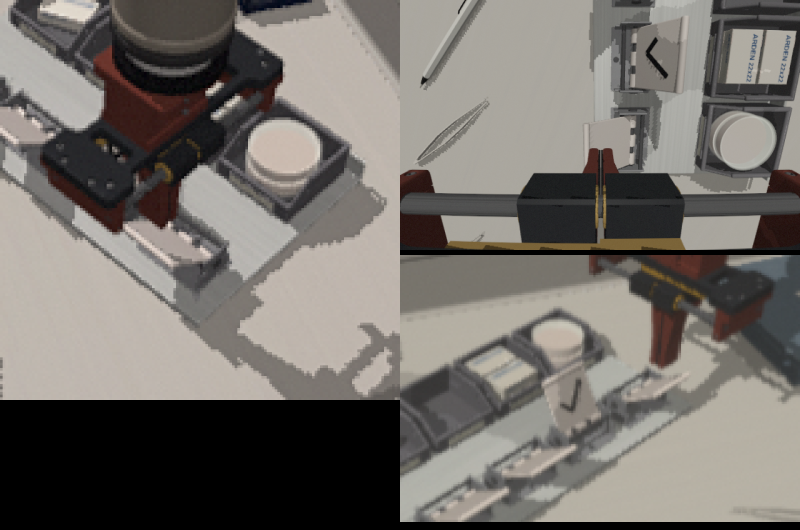

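The tag is still forward: wrist view at (610,140), with the finger seen over or beside it at (600,165). I'll project the expected tip and tag geometry to find the offset.

```bash
python3 - <<'E'
from fit import *
p=np.load("p.npy");o=get_obs()
tip=np.array(o["eef_pos"])-[0,0,.008]
print("tip scene",w2pix("scene",tip),"seen 378,179; side",w2pix("side",tip),"seen 340,234")
q=tip[:2]-p[:2];c,s=np.cos(p[2]),np.sin(p[2]);print("tip in strip",c*q[0]+s*q[1],-s*q[0]+c*q[1],tip[2])
E=S(p,np.array([[-.1106,-.098,.0665],[-.1106,-.154,.0665],[-.062,-.098,.028],[-.062,-.154,.028]]))
def wr(X):
    k=camera_params("wrist");T=np.array(k["T_tool_cam"])
    r,pi,y=o["tool_rot"]
    from scipy.spatial.transform import Rotation as Ro
    R=Ro.from_euler("xyz",[r,pi,y]).as_matrix()
    X=(np.atleast_2d(X)-o["eef_pos"])@R; X=(X-T[:3,3])@T[:3,:3]
    K=np.array([[k["fx"],0,k["cx"]],[0,k["fy"],k["cy"]],[0,0,1]])
    return cv2.projectPoints(X.reshape(-1,1,3),np.zeros(3),np.zeros(3),K,np.array(k["dist_coeffs"]))[0][:,0]
print("wrist tip",wr(tip)/1.6+[400,0],"edge/hinge",(wr(E)/1.6+[400,0]).round().tolist())
print("scene edge/hinge",w2pix("scene",E).round().tolist())
im=camera("wrist");cv2.imwrite("pics/w5.png",cv2.resize(im[140:340,220:420],(600,600),interpolation=3)[...,::-1])
E
```

```text
tip scene [[377.88259938 187.02172793]] seen 378,179; side [[339.20788735 239.25429787]] seen 340,234
tip in strip -0.09484036079844092 -0.1255678090774096 0.06192401438097379
wrist tip [[600.03080972 149.48657125]] edge/hinge [[582.0, 122.0], [583.0, 179.0], [631.0, 113.0], [629.0, 162.0]]
scene edge/hinge [[375.0, 194.0], [391.0, 183.0], [358.0, 197.0], [374.0, 187.0]]
```

View pics/w5.png

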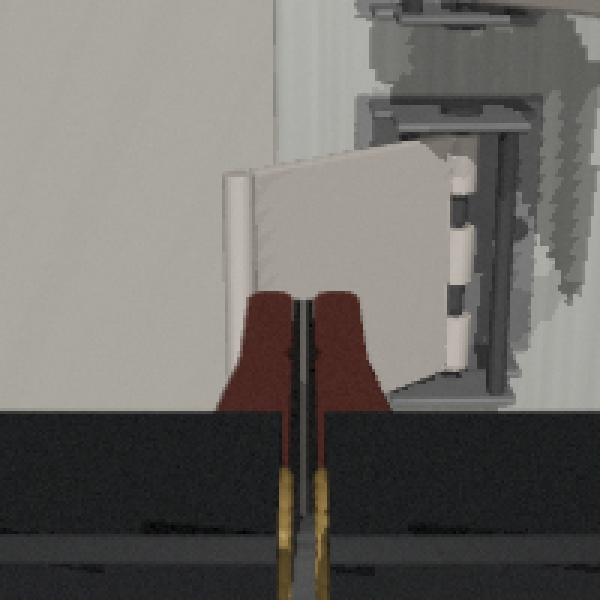

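```bash
python3 - <<'E'
from h import *
for c,X,seen in(("side",[.4936,-.2435,.0595],(323,253)),("side",[.4962,-.2433,.1265],(323,232)),("side",[.5308,-.3402,.2536],(None)),("scene",[.5445,-.2344,.07],(378,179)),("side",[.5445,-.2344,.07],(340,234))):
    print(c,seen,[w2pix(c,np.array(X)-[0,0,d])[0].round(1).tolist() for d in(.008,-.002,-.012)])
print(get_obs()["eef_pos"],get_obs()["contact_force"])
E
```

```text
side (323, 253) [[321.3, 257.2], [321.4, 254.3], [321.5, 251.3]]
side (323, 232) [[323.1, 236.0], [323.3, 232.8], [323.4, 229.5]]
side None [[377.2, 217.9], [377.9, 213.9], [378.5, 209.9]]
scene (378, 179) [[377.9, 187.0], [378.3, 183.5], [378.8, 180.0]]
side (340, 234) [[339.2, 239.2], [339.5, 236.2], [339.7, 233.2]]
[ 0.544236   -0.23447896  0.06982847] [-0.09873525 -0.3645407  -0.3015056 ]
```

The seen tip sits about 12–15 mm higher than "TCP − 8 mm" in every view, so the finger skimmed over the edge. I'll repeat the push about 20 mm lower; that still clears the bracket (40 mm) and the plate.

Call:
{"op": "servo_tool", "data": {"motion": [{"grip": 1,"xyz": [0,-2,-0.5],"spin": 0},{"grip": 1,"xyz": [0,-5,-0.5],"spin": 0},{"grip": 1,"xyz": [0,-5.4,0.5],"spin": 0},{"grip": 1,"xyz": [0,-5.4,2],"spin": 0},{"grip": 1,"xyz": [0,-5.4,3.1],"spin": 0},{"grip": 1,"xyz": [0,-5.4,3.1],"spin": 0},{"grip": 1,"xyz": [0,-5.4,3.1],"spin": 0}]}}

```text
time_s: 9.68
eef_pos: [0.4915, -0.2435, 0.0387]
tool_rot: [-3.142, -0.0, 1.742]
contact_force: [-0.2, -0.0, -0.5]
width: 0.0005
gripper_force: 0.0
```

Call:
{"op": "servo_tool", "data": {"motion": [{"grip": 1,"xyz": [0,0.7,0],"spin": 0},{"grip": 1,"xyz": [0,1.4,0],"spin": 0},{"grip": 1,"xyz": [0,2.0,0],"spin": 0},{"grip": 1,"xyz": [0,2.5,0],"spin": 0},{"grip": 1,"xyz": [0,3.0,-0.1],"spin": 0},{"grip": 1,"xyz": [0,3.5,-0.3],"spin": 0},{"grip": 1,"xyz": [0,4.0,-0.6],"spin": 0},{"grip": 1,"xyz": [0,4.5,-0.9],"spin": 0},{"grip": 1,"xyz": [0,5.0,-1.2],"spin": 0},{"grip": 1,"xyz": [0,5.4,-1.5],"spin": 0}]}}

```text
time_s: 10.92
eef_pos: [0.5448, -0.2344, 0.0541]
tool_rot: [3.141, 0.0, 1.742]
contact_force: [-0.5, 0.2, 0.0]
width: 0.0006
gripper_force: 0.0
```

Call:
{"op": "servo_tool", "data": {"motion": [{"grip": 1,"xyz": [0,0.4,-0.2],"spin": 0},{"grip": 1,"xyz": [0,0.8,-0.4],"spin": 0},{"grip": 1,"xyz": [0,1.2,-0.5],"spin": 0},{"grip": 1,"xyz": [0,1.6,-0.6],"spin": 0},{"grip": 1,"xyz": [0,2.0,-0.7],"spin": 0},{"grip": 1,"xyz": [0,2.4,-0.8],"spin": 0},{"grip": 1,"xyz": [0,2.8,-0.8],"spin": 0},{"grip": 1,"xyz": [0,3.2,-0.8],"spin": 0},{"grip": 1,"xyz": [0,3.5,-0.8],"spin": 0},{"grip": 1,"xyz": [0,3.5,-0.8],"spin": 0}]}}

```text
time_s: 12.18
eef_pos: [0.579, -0.2284, 0.0618]
tool_rot: [3.142, -0.0, 1.742]
contact_force: [-0.4, -0.3, 0.6]
width: 0.0004
gripper_force: 0.0
```

```bash
python3 - <<'E'
from h import *
b=cv2.resize(camera("wrist")[140:340,200:440],(480,400),interpolation=3)
c=cv2.resize(camera("scene")[140:230,320:420],(310,279),interpolation=3)
z=np.zeros((400,800,3),np.uint8);z[:,:480]=b;z[:279,485:795]=c
cv2.imwrite("pics/s6.png",z[...,::-1]);print(get_obs()["eef_pos"],get_obs()["contact_force"])
for k in("wrist","scene"):
  for r in recognise(k,"tag_1"): print(k,np.round(r["location"] if k=="wrist" else toworld(k,r["location"]),3),r["confidence"])
E
```

```text
[ 0.57863257 -0.22854367  0.06178773] [ 0.28327973 -0.5155246   0.24674006]
wrist [ 0.018 -0.058  0.168] 0.73
wrist [0.02  0.015 0.188] 0.58
scene [ 0.587 -0.222  0.053] 0.77
scene [ 0.578 -0.145  0.051] 0.7
scene [0.511 0.013 0.053] 0.67
scene [ 0.523 -0.064  0.05 ] 0.62
```

View pics/s6.png

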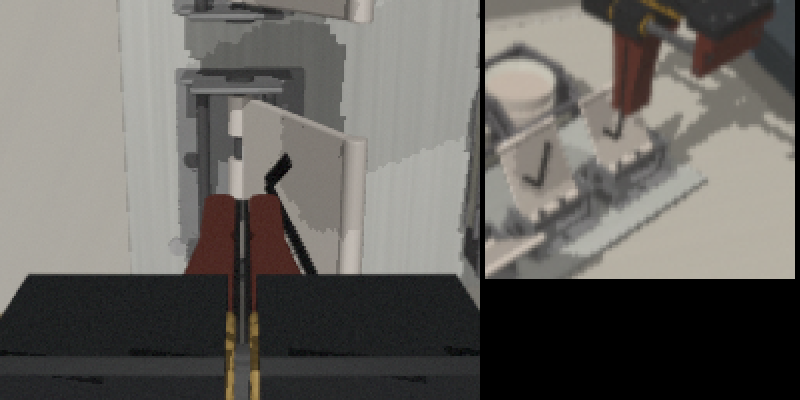

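The tag is now leaning back with its tick showing: wrist (290,170), scene crop (612,130). The finger is clear in front of it. I'll retreat backwards, then up.

Call:
{"op": "servo_tool", "data": {"motion": [{"grip": 1,"xyz": [0,-1.5,-0.3],"spin": 0},{"grip": 1,"xyz": [0,-4,-1],"spin": 0},{"grip": 1,"xyz": [0,-7,-2],"spin": 0},{"grip": 1,"xyz": [0,-7,-6],"spin": 0},{"grip": 1,"xyz": [0,-7,-11],"spin": 0},{"grip": 1,"xyz": [0,-7,-16],"spin": 0},{"grip": 1,"xyz": [-5,-7,-18],"spin": 0},{"grip": 1,"xyz": [-10,-7,-18],"spin": 0},{"grip": 1,"xyz": [-10,-7,-18],"spin": 0},{"grip": 1,"xyz": [-10,-7,-18],"spin": 0}]}}

```text
time_s: 13.62
eef_pos: [0.5259, -0.3383, 0.2414]
tool_rot: [-3.141, -0.001, 1.741]
contact_force: [0.3, 0.2, -1.1]
width: 0.0002
gripper_force: 0.0
```

```bash
python3 - <<'E'
from h import *
cv2.imwrite("pics/s7.png",cv2.resize(camera("side")[120:300,200:430],(690,540),interpolation=3)[...,::-1])
print(get_obs()["eef_pos"],get_obs()["contact_force"])
E
```

```text
[ 0.52626119 -0.33752598  0.24149735] [-0.07957996 -0.23337822 -0.28066705]
```

View pics/s7.png

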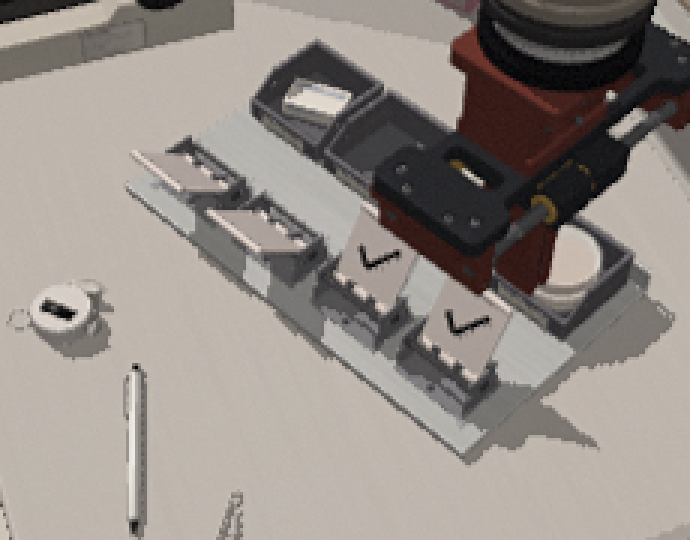

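Both full bins' tags show their ticks, at (378,258) and (468,323). The other two lie forward, and the stock and bench things are where they were.

```bash
python3 -c "from plant import *; print(job_done())"
```

```text
the job is handed in; nothing more can be done
None
```

The job is handed in: I flipped the dish bin's tag to show its tick, on the third push after two passed over it; the tags of both full bins now lean back showing their ticks, and the other two lie forward.

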